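Load the free bay of the watch tester and start it

ROBOT

A 6-joint arm with a two-finger parallel gripper is mounted at the origin on the work surface. World frame = base frame: x ahead of the robot, y to its left, z up, the work surface at z = 0. Lengths are in m, angles in degrees, forces in N, time in s.
With the tool pointing down it reaches from about 0.325 to 0.85 m from the base axis. Payload 15.5 kg.
Tool frame: the origin (TCP) lies midway between the tips of the shut fingers; the grasp point (between the pads) lies 19 mm behind it; z points along the fingers, y is the line along which they close (so a half turn about z gives the same grasp; the last joint's range is limited). The gripper opens to 91 mm and grips with 3 to 60 N. Pads are 32 mm wide; open, the fingers measure 118 mm over their backs; the gripper's body (76 mm by 178 mm) begins 60 mm behind the grasp point.
Start: joints at [-75.43, 28.281, 77.091, -0, 74.628, -5.472], TCP at [0.214, -0.587, 0.214] pointing down, gripper open.
Joint ranges: [-166.48, 166.48], [-47.26, 123.95], [12.59, 153.08], [-70.14, 250.14], [6.76, 159.57], [-176.63, 176.63]. Speed limits (degrees/s): [108.29, 108.29, 147.25, 172.46, 172.46, 172.46].

INTERFACE

Orientations are given as a 3x3 rotation matrix whose columns are the frame's x, y, z axes.
In Python, from bench import ctrl gives the robot as it stands. The module is installed in compiled form; this text tells all that it offers. Calls block until the motion is done:
- ctrl.goto(position, orientation): joint-space move of the TCP to a pose.
- ctrl.move_l(position, vel=0.15, ori=None, contact_N=None): straight line of the TCP; ori=None keeps the orientation; vel is the mean speed in m/s. With contact_N (N) it stops when the force on the tool has changed by that much, and returns True; else False.
- ctrl.movej(angles): joint-space move.
- ctrl.command_gripper(opening): opening from 0.0 (shut) to 1.0 (fully open); the grip force is fixed at half the most; returns when the fingers have stopped.
- ctrl.sleep(seconds).
- ctrl.ik(position, orientation): joint angles nearest the present ones, or None.
- ctrl.read_camera(name): name is "scene" or "top"; returns the picture (384x512x3 uint8, blue, green, red); there is no depth.
- ctrl.camera_params(name): a dict with "fx", "fy", "cx", "cy" (pixels), "pose" (4x4, takes a point from camera to world coordinates). Camera axes: x right, y up, looking along -z (the intrinsics and any distortion apply to the point x, -y, -z); pixel columns grow to the right and rows downward; lengths in m; the calibration is good to about 2 mm. A picture is of the moment at which its call begins. camera_params takes no time and is no camera call.
A pose or a line that the arm cannot do raises ctrl.MotionError and nothing moves.
- ctrl.sign_off(): hands the job in; it is judged then, once.
Readings, each from a call of its own:
- ctrl.current_t(): time.
- ctrl.current_q(): joint angles.
- ctrl.current_dq(): joint speeds.
- ctrl.current_effort(): joint torques, N m.
- ctrl.current_tool_pos(): TCP position.
- ctrl.current_eef_rot(): TCP orientation.
- ctrl.current_contact_force(): force on the tool from outside, world axes, zero at the start.
- ctrl.current_wrist_torque(): the same for the moment, N m.
- ctrl.current_grip_width(): opening from 0.0 (shut) to 1.0 (fully open).
- ctrl.current_grasp_force(): force on a finger pad.
Only numpy, scipy, OpenCV 4.12 (cv2) and the standard library are available. Lean on these libraries where they do the work, as an engineer would, in place of code of your own. Each camera call takes 0.05 s, during which the arm holds its last target. There are 200 camera calls.

TASK

Put the blue tray of watch movements into the free bay of the sloping tester, the one with the green flag behind it: lower it flat onto the slope without dropping it, long side up the slope, let it go only when it is on the slope, and leave it fully down against the lower lip. Then gently press the yellow pedal of that same bay down to its stop with the gripper, keep it there for a second and let it come back up. Do not ram anything, and leave the grey tray, the other pedal and the loose things on the bench alone.

Things in the scene. Friction and masses are not known exactly. Their poses are not given: they have to be found in the camera images.
- tray: the tray to load: blue slab 120 x 60 x 22 mm (x, y, z) with a white upright grip block in the middle of its top, 40 mm along x, 16 mm along y, rising from z = 22 to 56 mm; pinch it across y. Two round watch movements (38 mm across, up to z = 30 mm) at x = +-40 mm. It lies flat on the bench at the start, at some yaw. Origin: centre of its underside; z up. Either end may go uphill. About 0.25 kg.
- tray_in_test: a tray of the same shape in grey with a black grip block, lying in the bay that is in use. Origin: centre of its underside. Leave alone.
- station: the tester, fixed: base plate 265 x 270 x 8 mm, two bays at y = +65 mm (left) and -65 mm (right) sloping up away from the robot at 30 degrees, a rear beam 100 mm high (x = 55 to 100 mm), a yellow pedal on the robot's side of each bay. Origin: on the bench, under the middle; x away from the robot, y to the left, z up; place and yaw vary.
- bay_left (a point): the left bay: flat deck with a dark lip across its lower end (12 mm high) and side rails (10 mm high, 68 mm apart, 8 mm thick). Origin: on the deck at the uphill face of the lip, midway between the rails; x up the slope (136 mm of deck), y to the left, z out of the deck, 30 degrees from vertical. A tray fully home has its origin at x = 60 mm, y = 0, z = 0.
- bay_right (a point): the right bay: flat deck with a dark lip across its lower end (12 mm high) and side rails (10 mm high, 68 mm apart, 8 mm thick). Origin: on the deck at the uphill face of the lip, midway between the rails; x up the slope (136 mm of deck), y to the left, z out of the deck, 30 degrees from vertical. A tray fully home has its origin at x = 60 mm, y = 0, z = 0.
- green_flag: green block 26 x 40 x 32 mm on the rear beam, straight behind the bay that is free. Origin: centre of its underside. Which side it stands on differs from start to start.
- red_flag: red block 26 x 40 x 32 mm on the rear beam, straight behind the bay that is in use. Origin: centre of its underside.
- pedal_left (a joint): angle of the left pedal (rad): 0 up, 0.3 at its stop. Hinge 55 mm behind the middle of its tread, on the bay's side; a spring pushes it up.
- pedal_right (a joint): angle of the right pedal (rad): 0 up, 0.3 at its stop. Hinge 55 mm behind the middle of its tread, on the bay's side; a spring pushes it up.
- tread_left (a point): tread of the left pedal: yellow plate with black ribs, 78 x 52 x 6 mm, level when up, its top 37 mm above the bench. Origin: on its top face, at the place to press (23 mm from its edge nearest the robot); x towards the bay, z out of the tread. There it goes down 16 mm to the stop and takes 5 N at the start, 10 N at the stop.
- tread_right (a point): tread of the right pedal: yellow plate with black ribs, 78 x 52 x 6 mm, level when up, its top 37 mm above the bench. Origin: on its top face, at the place to press (23 mm from its edge nearest the robot); x towards the bay, z out of the tread. There it goes down 16 mm to the stop and takes 5 N at the start, 10 N at the stop.
- loupe: black eye loupe standing on the bench, 38 mm across, 60 mm high; origin at the centre of its foot. Leave alone.
- parts_box: clear plastic box, 110 x 90 x 45 mm, on the bench; origin at the centre of its underside. Leave alone.
- screwdriver: screwdriver lying on the bench, 160 mm long along its x. Leave alone.

How it is judged:
By the outcome, as a careful person would: the job done as asked, in the order asked, and still so for the second after the job is handed in, with the robot touching nothing.
It also fails if it takes over 58 s, if anything falls off the work surface, if the arm or the gripper's body presses on something with over 40 N, if the wrist force passes 120 N, or if a joint passes its speed limit or range.

## Working session

There is one attempt and no reset: what is moved stays moved. The work goes in short steps, each a Python script; the robot and the scene stay as the last script left them, time stands still between calls to the robot, and variables do not carry over. Pictures are saved under pics/ and viewed, at most 10 in all, crops included, and the job is handed in when it is done.

```bash
mkdir -p pics; python3 - <<'E'
from bench import ctrl
import cv2,numpy as np
np.set_printoptions(precision=4,suppress=True)
for n in("scene","top"):
    im=ctrl.read_camera(n); cv2.imwrite(f"pics/{n}0.png",im)
    print(ctrl.camera_params(n))
print(ctrl.current_t(),ctrl.current_eef_rot(),ctrl.current_grip_width())
E
```

```text
{'fx': 407.03273491074447, 'fy': 407.03273491074447, 'cx': 263.79951613796675, 'cy': 184.72057403134858, 'pose': array([[-0.4431, -0.6157,  0.6516,  1.2889],
       [ 0.8963, -0.289 ,  0.3364,  0.3764],
       [-0.0188,  0.733 ,  0.6799,  0.8399],
       [ 0.    ,  0.    ,  0.    ,  1.    ]])}
{'fx': 399.55697980906797, 'fy': 399.55697980906797, 'cx': 245.50894829641766, 'cy': 192.53151360035818, 'pose': array([[-0.003 ,  0.9955, -0.0945,  0.4651],
       [-1.    , -0.0031, -0.0007, -0.0188],
       [-0.001 ,  0.0945,  0.9955,  1.1773],
       [ 0.    ,  0.    ,  0.    ,  1.    ]])}
0.1 [[ 0.9395  0.3427 -0.0003]
 [ 0.3427 -0.9395  0.001 ]
 [ 0.0001 -0.001  -1.    ]] 1.0011839817864134
```

View pics/scene0.png

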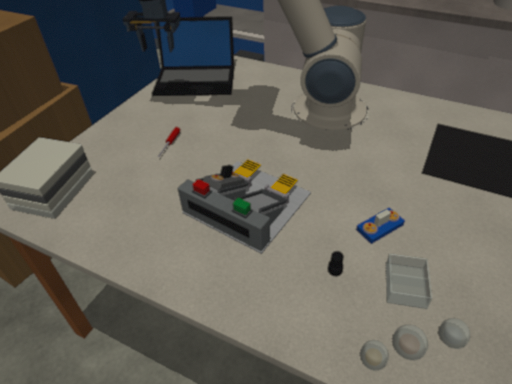

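View pics/top0.png

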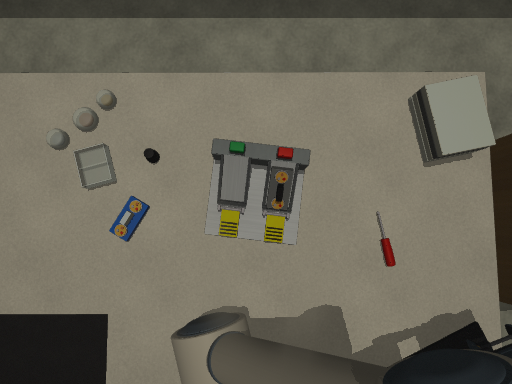

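The top view shows the green flag at (237,147), so the left bay is free. The blue tray is at (130,218), and the treads are at (229,222) and (274,229). Next I'll measure these and take enlarged crops.

```bash
cat > h.py <<'E'
import cv2,numpy as np
from bench import ctrl
np.set_printoptions(precision=4,suppress=True)
P={n:ctrl.camera_params(n) for n in("scene","top")}
def ray(n,px):
    p=P[n];u,v=px;d=np.array([(u-p['cx'])/p['fx'],-(v-p['cy'])/p['fy'],-1.])
    return p['pose'][:3,3],p['pose'][:3,:3]@d
def plane(n,px,z):
    o,d=ray(n,px);return o+d*(z-o[2])/d[2]
def tri(ps,pt):
    (o1,d1),(o2,d2)=ray("scene",ps),ray("top",pt)
    s=np.linalg.lstsq(np.c_[d1,-d2],o2-o1,rcond=None)[0]
    a,b=o1+s[0]*d1,o2+s[1]*d2
    return (a+b)/2,np.linalg.norm(a-b)
def proj(n,X):
    p=P[n];c=p['pose'][:3,:3].T@(np.asarray(X)-p['pose'][:3,3])
    return np.array([p['cx']-p['fx']*c[0]/c[2],p['cy']+p['fy']*c[1]/c[2]])
R=dict(blue=((100,140,60),(125,255,255)),yellow=((22,150,120),(34,255,255)),green=((50,120,60),(80,255,255)),red=((0,170,80),(6,255,255)))
def blobs(im,c,amin=25):
    m=cv2.inRange(cv2.cvtColor(im,cv2.COLOR_BGR2HSV),*map(np.array,R[c]))
    m=cv2.morphologyEx(m,cv2.MORPH_CLOSE,np.ones((5,5)))
    return [c for c in cv2.findContours(m,cv2.RETR_EXTERNAL,cv2.CHAIN_APPROX_NONE)[0] if cv2.contourArea(c)>amin]
E
python3 - <<'E'
from h import *
for n in P:
    im=cv2.imread(f"pics/{n}0.png")
    for c in R:
        for b in blobs(im,c):
            (x,y),s,a=cv2.minAreaRect(b)
            if cv2.contourArea(b)<2000: print(n,c,np.array([x,y,*s,a,cv2.contourArea(b)]),plane(n,(x,y),dict(blue=.022,yellow=.037,green=.132,red=.132)[c])[:2])
s=cv2.imread("pics/scene0.png")[150:250,170:320];t=cv2.imread("pics/top0.png")[130:250,195:320]
cv2.imwrite("pics/sc.png",cv2.resize(s,None,fx=5.3,fy=5.3,interpolation=cv2.INTER_CUBIC))
cv2.imwrite("pics/tc.png",cv2.resize(t,None,fx=5,fy=5,interpolation=cv2.INTER_CUBIC))
E
```

```text
scene blue [380.1029 224.3382  21.9518  43.7321  59.0362 334.5   ] [0.5125 0.32  ]
scene yellow [284.3448 183.3621  14.9482  22.0071  41.6335 232.    ] [0.4888 0.0307]
scene yellow [247.25   168.25    13.435   22.6274  45.     204.5   ] [ 0.4749 -0.0989]
scene green [240.7    205.1     15.6525  12.0748  26.5651 151.5   ] [0.6996 0.0076]
scene red [199.9    185.7     13.8636  11.1803  26.5651 123.5   ] [ 0.6834 -0.1204]
scene red [172.9595 134.7567   5.2311  16.8559  35.5377  67.    ] [ 0.5296 -0.3147]
top blue [133.9245 221.2359   9.033   41.4739  29.0546 204.5   ] [0.4926 0.3043]
top blue [122.5189 214.2865   8.2344  41.7602  36.0274 130.5   ] [0.5128 0.3377]
top yellow [274.1433 228.2816  18.1104  25.8803   6.7098 426.    ] [ 0.4711 -0.0991]
top yellow [228.7077 222.8385  17.985   25.7992   7.125  425.5   ] [0.4869 0.0301]
top green [237.  146.5   9.   14.   90.  105. ] [0.6873 0.0042]
top red [388.0001 252.      27.6491   7.7611  75.9638 173.5   ] [ 0.4085 -0.3867]
top red [285.1188 151.8119  14.3285   8.7563   5.7106 106.5   ] [ 0.6726 -0.1235]
```

View pics/sc.png

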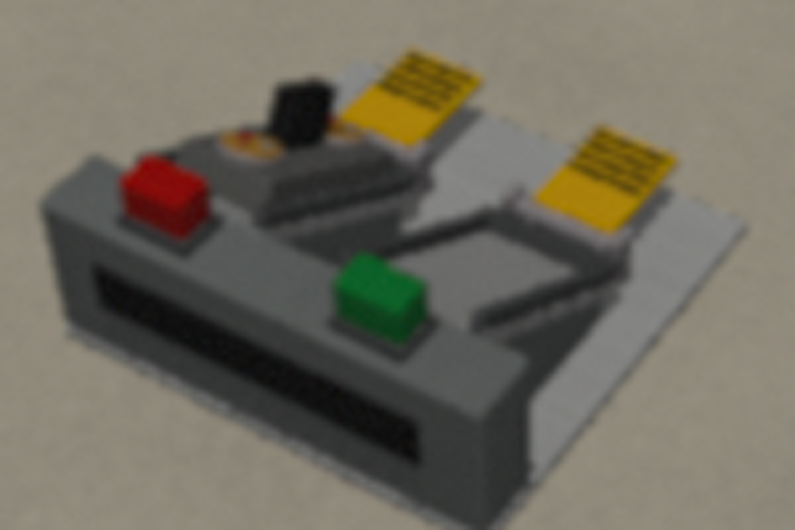

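View pics/tc.png

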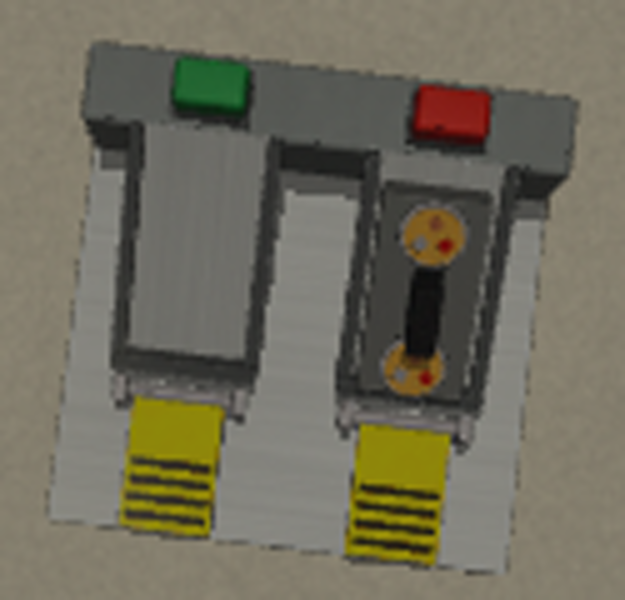

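The scene crop shows the empty left bay's lower right corner (deck, lip and right rail) at about (490,228). In the top crop the lip line runs from (130,350) to (246,362). Now I'll triangulate these points.

```bash
python3 - <<'E'
from h import *
S=lambda x,y:((x+.5)/5.3-.5+170,(y+.5)/5.3-.5+150)
T=lambda x,y:((x+.5)/5-.5+195,(y+.5)/5-.5+130)
for k,s,t in [("lip right inner corner",(490,228),(246,362)),("upper disc grey",(250,145),(433,237)),("grip top grey",(303,90),(418,325)),
  ("beam top near-left corner(front)",(525,355),(83,120)),("beam top rear left",(485,415),(95,42)),("beam top rear right",(43,205),(578,98)),("base front left",(745,228),(50,520)),
  ("lip outer-left top",(628,262),(113,365)),("rail left upper end top",(475,325),(137,125)), ("tread l near-robot left",(677,160),(120,528)),("tread l near right",(605,125),(208,537)),("tread l bay left",(610,233),(133,400))]:
    print(k,*tri(S(*s),T(*t)))
yaw=np.arctan2(-.0157,.1294);c,s=np.cos(yaw),np.sin(yaw)
print(np.degrees(yaw))
# blue tray pieces
im=cv2.imread("pics/top0.png");b=np.vstack(blobs(im,"blue"));
q=cv2.minAreaRect(b);print(q)
for p in cv2.boxPoints(q): print(plane("top",p,.022)[:2])
# white grip block
for n in P:
    im=cv2.imread(f"pics/{n}0.png");b=np.vstack(blobs(im,"blue"));x,y,w,h=cv2.boundingRect(b)
    y-=8;x-=4;w+=8;h+=14
    cv2.imwrite(f"pics/tr_{n}.png",cv2.resize(im[y:y+h,x:x+w],None,fx=8,fy=8,interpolation=cv2.INTER_CUBIC));print(n,x,y)
a,b2=[cv2.imread(f"pics/tr_{n}.png") for n in("scene","top")]
H=max(a.shape[0],b2.shape[0]);pad=lambda i:cv2.copyMakeBorder(i,0,H-i.shape[0],0,0,0);o=np.hstack([pad(a),pad(b2)]);print(a.shape,o.shape);cv2.imwrite("pics/tr.png",o)
E
```

```text
lip right inner corner [ 0.5466 -0.013   0.0321] 0.00011064970304773884
upper disc grey [ 0.6097 -0.1161  0.104 ] 0.002909966233237546
grip top grey [ 0.5626 -0.1091  0.1072] 0.007277251005500335
beam top near-left corner(front) [0.6759 0.0736 0.0983] 0.00437442838868728
beam top rear left [0.718  0.0702 0.0979] 0.0021249974118698737
beam top rear right [ 0.6864 -0.1954  0.0955] 0.0016025472130749793
base front left [0.4567 0.1015 0.0007] 0.0016560919933498997
lip outer-left top [0.5439 0.0648 0.0368] 0.0037922311945219824
rail left upper end top [0.672  0.0447 0.1018] 0.00259275066226381
tread l near-robot left [0.4525 0.0579 0.0317] 0.002663586835369688
tread l near right [0.4465 0.0093 0.0348] 0.0009070145229523752
tread l bay left [0.5254 0.0501 0.0359] 0.003412726053792737
-6.917838679059158
((128.45504760742188, 217.97193908691406), (20.033960342407227, 41.65791702270508), 32.00538635253906)
[0.4667 0.3757]
[0.5686 0.3145]
[0.5376 0.2646]
[0.4362 0.326 ]Traceback (most recent call last):
  File "<stdin>", line 18, in <module>
cv2.error: OpenCV(4.12.0) /io/opencv/modules/imgproc/src/resize.cpp:4208: error: (-215:Assertion failed) !ssize.empty() in function 'resize'
```

```bash
python3 - <<'E'
from h import *
c={}
for n in P:
    im=cv2.imread(f"pics/{n}0.png")
    b=[k for k in blobs(im,"blue",100) if cv2.contourArea(k)<2000]
    x,y,w,h=cv2.boundingRect(np.vstack(b));y-=6;h+=6
    hs=cv2.cvtColor(im[y:y+h,x:x+w],cv2.COLOR_BGR2HSV)
    m=cv2.morphologyEx(cv2.inRange(hs,(5,90,80),(25,255,255)),cv2.MORPH_CLOSE,np.ones((3,3)))
    cc=[k for k in cv2.findContours(m,0,cv2.CHAIN_APPROX_NONE)[0] if cv2.contourArea(k)>15]
    e=[cv2.minEnclosingCircle(k) for k in cc]
    pts=np.array([(q[0][0]+x,q[0][1]+y) for q in e]);print(n,pts,[q[1] for q in e])
    X=np.array([plane(n,p,.030) for p in pts]);print(X,"mid",X.mean(0),"len",np.linalg.norm(X[0]-X[1]),"ang",np.degrees(np.arctan2(*(X[1]-X[0])[1::-1])))
    w=cv2.inRange(hs,(0,0,120),(180,60,255));mm=cv2.moments(w,True)
    p=(mm['m10']/mm['m00']+x,mm['m01']/mm['m00']+y);print("white",p,mm['m00'],plane(n,p,.05))
T=lambda x,y:((x+.5)/5-.5+195,(y+.5)/5-.5+130)
yaw=np.radians(-6.9);ex=np.array([np.cos(yaw),np.sin(yaw)]);ey=np.array([-ex[1],ex[0]]);o=np.array([.603,-.0506])
def st(p): d=p[:2]-o; return np.array([d@ex,d@ey])
print("lip ends",[st(plane("top",T(*q),.034)) for q in((130,350),(246,362))])
print("deck at beam",[st(plane("top",T(*q),.10)) for q in((145,125),(270,137))])
print("R lip line tray",[st(plane("top",T(*q),.034)) for q in((358,388),(472,400))])
for q,z in[((229-.3,222.8),.037),((274.1,228.3),.037),((237,146.5),.132),((285.1,151.8),.132)]: print(st(plane("top",q,z)))
E
```

```text
scene [[369.5 227.5]
 [392.5 214.5]] [6.041623115539551, 5.147915363311768]
[[0.5427 0.2985 0.03  ]
 [0.4711 0.3416 0.03  ]] mid [0.5069 0.32   0.03  ] len 0.08344788357659733 ang 148.97897199910474
white (381.58508914100486, 225.5542949756888) 617.0 [0.5415 0.3264 0.05  ]
top [[120.     230.    ]
 [135.1111 206.    ]] [5.831051826477051, 5.73606014251709]
[[0.4675 0.3413 0.03  ]
 [0.5361 0.2996 0.03  ]] mid [0.5018 0.3205 0.03  ] len 0.0802428828760396 ang -31.259162988648747
white (127.71498054474708, 211.92120622568092) 1028.0 [0.5182 0.3146 0.05  ]
lip ends [array([-0.0616,  0.0975]), array([-0.0607,  0.0305])]
deck at beam [array([0.0572, 0.0997]), array([0.0585, 0.0311])]
R lip line tray [array([-0.068 , -0.0349]), array([-0.0672, -0.1005])]
[-0.1249  0.0662]
[-0.1252 -0.0638]
[0.0771 0.0645]
[ 0.0778 -0.0639]
```

Everything agrees: disc spacing is 80 mm, bay spacing 130 mm and yaw −6.9°. I'll check reachability and then grasp.

```bash
cat >> h.py <<'E'
yaw=np.radians(-6.9)
RS=cv2.Rodrigues(np.array([0,0,yaw]))[0]; O=np.array([.603,-.0506,0])
def st(p): return O+RS@np.asarray(p,float)
c,s=np.cos(np.pi/6),.5
RB=RS@np.array([[c,0,-s],[0,1,0],[s,0,c]])
B0=st([-.0615,.065,.033])
def bay(p): return B0+RB@np.asarray(p,float)
F=np.diag([1.,-1,-1])
RP=RB@F
a=np.radians(-31.3); RG=cv2.Rodrigues(np.array([0,0,a]))[0]@F
RD=RS@F
E
python3 - <<'E'
from h import *
G=np.array([.503,.3203,.027])
press=st([-.140,.065,.045])
for p,R_ in[(G,RG),(G+[0,0,.15],RG),(bay([.07,0,.027]),RP),(bay([.07,0,.12]),RP),(press,RD),(press+[0,0,.1],RD)]: print(p,ctrl.ik(p,R_))
ctrl.goto(G+[0,0,.12],RG)
ctrl.move_l(G+[0,0,.04],.15)
print("hit",ctrl.move_l(G,.05,contact_N=6),ctrl.current_tool_pos(),ctrl.current_contact_force())
ctrl.command_gripper(0.0)
print(ctrl.current_grip_width()*91,ctrl.current_grasp_force())
ctrl.move_l(G+[0,0,.06],.08); ctrl.move_l(G+[0,0,.14],.2)
ctrl.sleep(.2)
print(ctrl.current_grip_width()*91,ctrl.current_contact_force(),ctrl.current_t())
E
```

```text
[0.503  0.3203 0.027 ] [ 26.7521  39.233   91.2424  -0.      49.5245 148.0521]
[0.503  0.3203 0.177 ] [ 26.7521  28.1043  83.906   -0.      67.9896 148.0521]
[0.5965 0.0157 0.0914] None
[0.5504 0.0212 0.1719] [ -2.6294  17.0368 116.3903  -7.4126  16.7743 100.8006]
[0.4718 0.0307 0.045 ] [ -3.5128  31.2546 108.3368  -0.      40.4086  93.3872]
[0.4718 0.0307 0.145 ] [ -3.5128  21.4624 102.9148  -0.      55.6228  93.3872]
hit False [0.5032 0.3204 0.0272] [0.0916 0.7959 0.4095]
15.89565805025838 29.999951720237732
15.852152720461147 [-0.6896  0.1977 -0.9546] 7.85
```

The tray is gripped (15.9 mm, 30 N). The untilted placing pose can't be reached because joint 5 hits its limit. I'll scan tool tilts about the pinch axis, to see whether regrasping with the tool tilted relative to the tray solves it.

```bash
cat >> h.py <<'E'
def tilt(R,t,flip=1):  # lean tool by t deg about the pinch axis, away from the tray normal
    return R@np.diag([flip,flip,1.])@cv2.Rodrigues(np.array([0,np.radians(t)*flip,0]))[0]
E
python3 - <<'E'
from h import *
G=np.array([.503,.3203,.030])
a2=np.radians(180-31.3); RG2=cv2.Rodrigues(np.array([0,0,a2]))[0]@F
for t in(-25,-20,-15,-10,10,15,20):
  for f in(1,-1):
    r=[]
    for x,z in((.058,.027),(.07,.03),(.085,.03),(.07,.06),(.07,.1)):
        q=ctrl.ik(bay([x,0,z]),tilt(RP,t,f)); r.append(None if q is None else round(q[4],1))
    r2=[]
    for g in (RG,RG2):
      for dz in(0,.08):
        q=ctrl.ik(G+[0,0,dz],tilt(g,t,f)); r2.append(None if q is None else np.round([q[3],q[4],q[5]]))
    print(t,f,tilt(RP,t,f)[2,2].round(3),r,r2)
E
```

```text
-25 1 -0.996 [np.float64(48.0), np.float64(49.8), np.float64(51.8), np.float64(52.1), np.float64(55.4)] [array([ 19.,  73., 129.]), array([ 18.,  81., 131.]), array([-39.,  40.,  12.]), array([-33.,  48.,   3.])]
-25 -1 -0.996 [np.float64(48.0), np.float64(49.8), np.float64(51.8), np.float64(52.1), np.float64(55.4)] [array([ 19.,  73., -51.]), array([ 18.,  81., -49.]), array([ -39.,   40., -168.]), None]
-20 1 -0.985 [np.float64(40.0), np.float64(41.9), np.float64(43.9), np.float64(44.3), np.float64(48.0)] [array([ 16.,  68., 131.]), array([ 15.,  76., 134.]), array([-30.,  40.,   2.]), array([-25.,  49.,  -5.])]
-20 -1 -0.985 [np.float64(40.0), np.float64(41.9), np.float64(43.9), np.float64(44.3), np.float64(48.0)] [array([ 16.,  68., -49.]), array([ 15.,  76., -46.]), None, array([-25.,  49., 175.])]
-15 1 -0.966 [np.float64(31.7), np.float64(33.6), np.float64(35.7), np.float64(36.2), np.float64(40.2)] [array([ 13.,  63., 134.]), array([ 12.,  72., 136.]), array([-21.,  41.,  -8.]), array([-18.,  50., -13.])]
-15 -1 -0.966 [np.float64(31.7), np.float64(33.6), np.float64(35.7), np.
[... 1118 characters left out ...]
), array([-18.,  50., 167.]), array([ 13.,  63., -46.]), array([ 12.,  72., -44.])]
15 -1 -0.707 [np.float64(30.6), np.float64(27.6), np.float64(24.4), np.float64(24.2), np.float64(18.8)] [array([-21.,  41.,  -8.]), array([-18.,  50., -13.]), array([ 13.,  63., 134.]), array([ 12.,  72., 136.])]
20 1 -0.643 [np.float64(43.8), np.float64(40.4), np.float64(36.8), np.float64(37.1), np.float64(31.6)] [None, array([-25.,  49., 175.]), array([ 16.,  68., -49.]), array([ 15.,  76., -46.])]
20 -1 -0.643 [np.float64(43.8), np.float64(40.4), np.float64(36.8), np.float64(37.1), np.float64(31.6)] [array([-30.,  40.,   2.]), array([-25.,  49.,  -5.]), array([ 16.,  68., 131.]), array([ 15.,  76., 134.])]
```

With a −15° tilt both the grasp and the placing pose are reachable. I'll set the tray back down, regrasp it leaning, and carry it to a hover above the bay.

```bash
cat >> h.py <<'E'
GT=np.array([-.002,0,.030]); TL=-15
RGT,RPT=tilt(RG,TL),tilt(RP,TL)
def over(x,y,z): return bay(np.array([x,y,z])+GT)
E
python3 - <<'E'
from h import *
G=np.array([.503,.3203,.027]); RT=RG@F
print("down",ctrl.move_l(G+[0,0,.02],.15),ctrl.move_l(G+[0,0,-.003],.03,contact_N=4),ctrl.current_tool_pos())
ctrl.command_gripper(1.0)
ctrl.move_l(G+[0,0,.06],.15)
T0=np.array([.503,.3203,0])+RT@GT
ctrl.goto(T0+[0,0,.06],RGT)
print("hit",ctrl.move_l(T0,.06,contact_N=6),ctrl.current_tool_pos()-T0)
ctrl.command_gripper(0.0)
print(ctrl.current_grip_width()*91,ctrl.current_grasp_force())
ctrl.move_l(T0+[0,0,.05],.08); ctrl.move_l(T0+[0,0,.17],.25)
ctrl.goto(over(.075,0,.08),RPT)
ctrl.sleep(.2)
print(ctrl.current_grip_width()*91,ctrl.current_contact_force(),ctrl.current_t())
ims=[ctrl.read_camera(n) for n in("scene","top")]
for n,i in zip(("s","t"),ims): cv2.imwrite(f"pics/{n}1.png",i)
a=cv2.resize(ims[0][100:270,150:330],None,fx=2.2,fy=2.2);b=cv2.resize(ims[1][90:260,170:350],None,fx=2.2,fy=2.2)
cv2.imwrite("pics/hover.png",np.hstack([a,b]))
E
```

```text
down False True [0.5028 0.3202 0.0266]
hit False [0.0003 0.0001 0.0004]
15.893525647965273 29.999894499778748
15.501338936182373 [-0.8266 -0.4864 -1.9254] 16.575
```

View pics/hover.png

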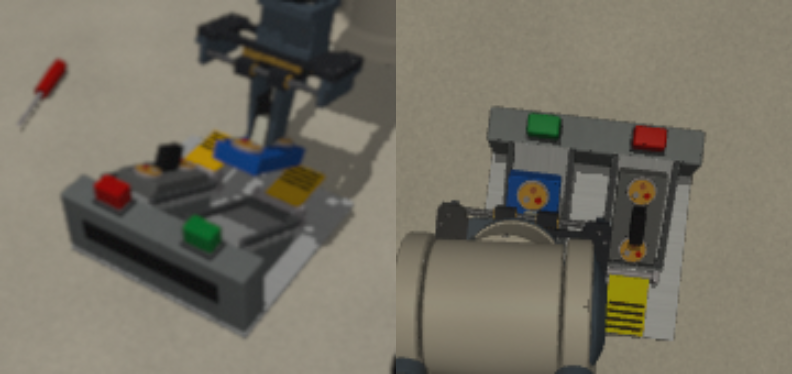

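The tray hovers parallel to the slope over the left bay, with the upper disc at about (533,195) in the right-hand crop. I'll check the disc position against the expected one.

```bash
python3 - <<'E'
from h import *
exp=bay([.115,0,.11]);q={}
for n,f in(("scene","s"),("top","t")):
    im=cv2.imread(f"pics/{f}1.png");hs=cv2.cvtColor(im,cv2.COLOR_BGR2HSV)
    e=proj(n,exp)
    m=cv2.morphologyEx(cv2.inRange(hs,(5,90,80),(25,255,255)),cv2.MORPH_CLOSE,np.ones((3,3)))
    cs=[k for k in cv2.findContours(m,0,1)[0] if cv2.contourArea(k)>15]
    k=min(cs,key=lambda k:np.linalg.norm(np.array(cv2.minEnclosingCircle(k)[0])-e))
    b=cv2.fitEllipse(k);q[n]=b[0];print(n,e,b)
    # blue upper end edge
    for b in blobs(im,"blue"):
        if 100<cv2.contourArea(b)<2000: print(cv2.approxPolyDP(b,2.5,True).reshape(-1,2).tolist())
    print("exp corners",[proj(n,bay([.135,y,.102])).round(1).tolist() for y in(.03,-.03)],[proj(n,bay([.015,y,.102])).round(1).tolist() for y in(.03,-.03)],[proj(n,bay([.135,y,.08])).round(1).tolist() for y in(.03,-.03)])
X,e=tri(q["scene"],q["top"]);print(X,e,"bay",RB.T@(X-B0))
E
```

```text
scene [262.6449 163.7451] ((262.01824951171875, 164.9020538330078), (3.293299436569214, 9.966032981872559), 105.677001953125)
[[248, 167], [249, 171], [265, 179], [284, 174], [287, 169], [271, 167], [261, 170], [253, 164]]
exp corners [[268.1, 171.7], [247.9, 163.4]] [[289.3, 167.0], [270.5, 159.6]] [[265.8, 180.1], [245.7, 171.6]]
top [231.8555 178.7323] ((231.72019958496094, 178.6865692138672), (11.242694854736328, 12.11464786529541), 107.54462432861328)
[[222, 167], [220, 183], [227, 186], [224, 175], [235, 171], [240, 177], [236, 185], [243, 184], [244, 170]]
exp corners [[220.9, 168.8], [244.8, 171.6]] [[217.5, 211.2], [240.2, 213.9]] [[221.9, 165.7], [245.3, 168.4]]
[0.595  0.0156 0.1826] 0.0018045716498057353 bay [ 0.1142 -0.0002  0.1067]
```

Measured and expected agree to within 1 mm laterally and 3 mm in height. I'll lower along the deck normal to contact, then slide to the lip.

```bash
python3 - <<'E'
from h import *
def tb(): return RB.T@(ctrl.current_tool_pos()-B0)-GT
f=lambda: (RB.T@ctrl.current_contact_force()).round(2)
ctrl.move_l(over(.070,0,.02),.1); ctrl.sleep(.2); print("pre",tb(),f())
h=ctrl.move_l(over(.070,0,-.008),.02,contact_N=4); print("down",h,tb(),f())
z=tb()[2]
if h:
    h=ctrl.move_l(over(.045,0,z),.02,contact_N=7); print("slide",h,tb(),f(),RB.T@ctrl.current_wrist_torque())
print(ctrl.current_t())
ims=[ctrl.read_camera(n) for n in("scene","top")]
for n,i in zip(("s","t"),ims): cv2.imwrite(f"pics/{n}2.png",i)
a=cv2.resize(ims[0][130:250,200:330],None,fx=3,fy=3);b=cv2.resize(ims[1][130:250,195:325],None,fx=3,fy=3)
cv2.imwrite("pics/placed.png",np.hstack([a,b]))
E
```

```text
pre [0.0704 0.     0.0205] [-0.55  0.03 -2.2 ]
down True [ 0.0697 -0.     -0.0034] [1.7  0.42 2.03]
slide True [ 0.0631 -0.     -0.0034] [ 3.22 -0.28  4.9 ] [-0.0676 -0.0082 -0.0033]
19.2333
```

View pics/placed.png

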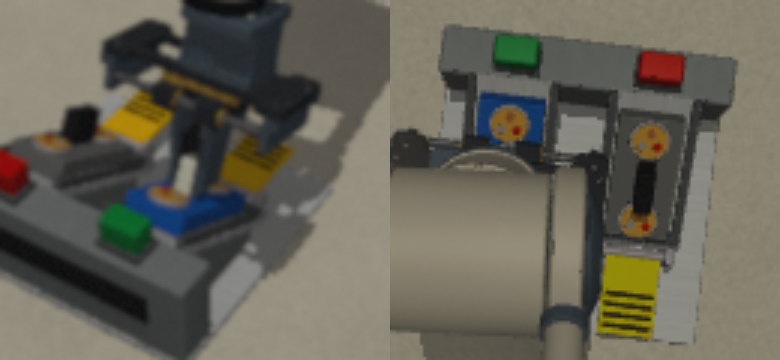

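The tray is down in the bay between the rails. The slide may have stopped on friction before the lip, so I'll compare its disc position with the grey tray's.

```bash
cat >> h.py <<'E'
def discs(im,zb=.0266):
    """bay-frame x,y of orange discs seen by the top camera, ray cut with the plane z=zb of the bay frame"""
    hs=cv2.cvtColor(im,cv2.COLOR_BGR2HSV);m=cv2.inRange(hs,(5,90,80),(21,255,255));m[:, :210]=0;m[:,310:]=0
    m=cv2.morphologyEx(m,cv2.MORPH_CLOSE,np.ones((3,3)));out=[]
    for k in cv2.findContours(m,0,1)[0]:
        if cv2.contourArea(k)>40:
            o,d=ray("top",cv2.fitEllipse(k)[0]);n=RB[:,2]
            X=o+d*(zb-(o-B0)@n)/(d@n);out.append((RB.T@(X-B0))[:2].round(4).tolist()+[cv2.contourArea(k)])
    return out
E
python3 - <<'E'
from h import *
print(discs(cv2.imread("pics/top0.png")));print(discs(cv2.imread("pics/t2.png")))
E
```

```text
[[0.0206, -0.1278, 64.0], [0.102, -0.1283, 92.5]]
[[0.0206, -0.1278, 64.0], [0.1018, -0.1284, 91.5], [0.1028, -0.0001, 91.5]]
```

```bash
python3 - <<'E'
from h import *
def tb(): return RB.T@(ctrl.current_tool_pos()-B0)-GT
f=lambda: (RB.T@ctrl.current_contact_force()).round(2)
ctrl.sleep(.2);print(tb(),f())
p=tb()
# ease normal load, then push down the slope
ctrl.move_l(over(p[0],0,p[2]+.0005),.01);ctrl.sleep(.2);print("eased",tb(),f())
for i in range(2):
    h=ctrl.move_l(over(p[0]-.010,0,p[2]+.0005),.015,contact_N=6);ctrl.sleep(.2);print("slide",h,tb(),f())
print(discs(ctrl.read_camera("top")),ctrl.current_t())
E
```

```text
[ 0.0631 -0.     -0.0034] [ 2.46 -0.29  5.46]
eased [ 0.0631 -0.     -0.0029] [ 2.08 -0.76 -1.19]
slide True [ 0.0631 -0.     -0.0032] [ 1.26  0.43 -1.37]
slide True [ 0.063   0.     -0.0033] [2.33 0.02 5.76]
[[0.0206, -0.1278, 64.0], [0.1018, -0.1284, 91.5], [0.1027, -0.0003, 92.0]] 20.975
```

The first slide ran 6.6 mm freely and then stopped hard, and two more pushes don't move the tray, so it is at the lip. Its disc position also matches the grey tray's. I'll release and check.

```bash
python3 - <<'E'
from h import *
ctrl.command_gripper(0.55)
print(ctrl.current_grip_width(),ctrl.current_contact_force())
p=ctrl.current_tool_pos();z=ctrl.current_eef_rot()[:,2]
ctrl.move_l(p-z*.05,.1)
ctrl.goto(p-z*.05+[-.12,0,.12],RD)
ims=[ctrl.read_camera(n) for n in("scene","top")]
print(discs(ims[1]),ctrl.current_t())
for n,i in zip(("s","t"),ims): cv2.imwrite(f"pics/{n}3.png",i)
a=cv2.resize(ims[0][130:250,200:330],None,fx=3,fy=3);b=cv2.resize(ims[1][130:250,195:325],None,fx=3,fy=3)
cv2.imwrite("pics/rel.png",np.hstack([a,b]))
E
```

```text
0.5517064351582287 [-0.1505 -0.5159 -0.5958]
[[0.0211, -0.1285, 59.5], [0.0205, 0.0001, 65.0], [0.102, -0.1283, 92.5], [0.1027, -0.0002, 92.5]] 23.1167
```

View pics/rel.png

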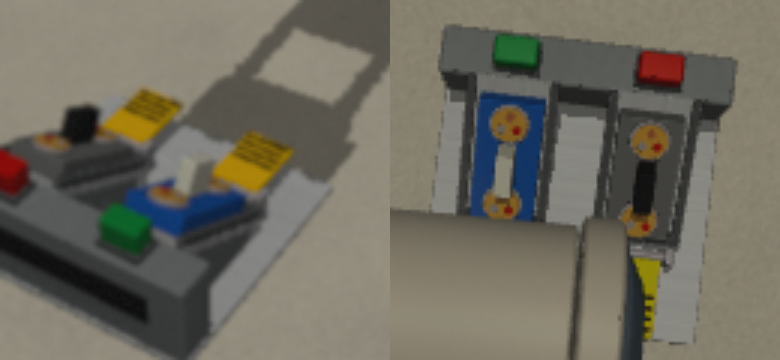

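The blue tray is home: its disc midpoint is x = 61.6 mm against 61.5 mm for the grey tray. Next is the left pedal.

```bash
python3 - <<'E'
from h import *
ctrl.command_gripper(0.0)
q=lambda z: st([-.140,.065,z])
ctrl.goto(q(.10),RD); ctrl.move_l(q(.05),.1); ctrl.sleep(.2); f0=ctrl.current_contact_force()
h=ctrl.move_l(q(.028),.02,contact_N=3.5); print("touch",h,ctrl.current_tool_pos(),ctrl.current_contact_force()-f0)
z=ctrl.current_tool_pos()[2]
ctrl.move_l(q(z-.012),.02); ctrl.sleep(.1);print(ctrl.current_tool_pos(),ctrl.current_contact_force()-f0)
h=ctrl.move_l(q(z-.022),.012,contact_N=7); print("stop",h,ctrl.current_tool_pos(),ctrl.current_contact_force()-f0)
ctrl.sleep(.6);print(ctrl.current_tool_pos(),ctrl.current_contact_force()-f0)
cv2.imwrite("pics/s4.png",ctrl.read_camera("scene"))
ctrl.sleep(.7)
ctrl.move_l(q(.045),.03); ctrl.move_l(q(.12),.15)
ctrl.goto(q(.12)+[-.06,0,.1],RD)
ims=[ctrl.read_camera(n) for n in("scene","top")]
print(discs(ims[1]),ctrl.current_t())
a=cv2.resize(cv2.imread("pics/s4.png")[130:250,200:330],None,fx=3,fy=3);b=cv2.resize(ims[0][130:250,200:330],None,fx=3,fy=3)
cv2.imwrite("pics/ped.png",np.hstack([a,b]))
E
```

```text
touch True [0.4717 0.0308 0.0362] [-0.2772  0.2192  5.0585]
[0.4726 0.0307 0.0246] [-0.8734 -1.2218 12.7757]
stop True [0.4728 0.0306 0.024 ] [-3.3136  0.5096 17.4172]
[0.4728 0.0307 0.024 ] [-2.6344 -1.3257 15.043 ]
[[0.0206, -0.1278, 64.0], [0.0201, -0.0002, 67.5], [0.1018, -0.1284, 91.5], [0.1028, -0.0001, 91.5]] 30.8667
```

View pics/ped.png

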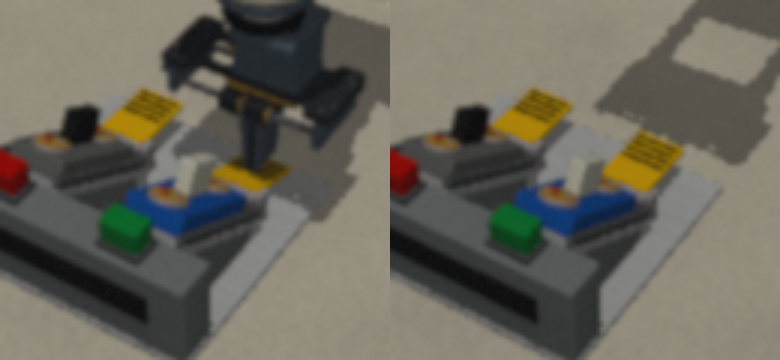

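The tray is unmoved and the pedal is back up. Whether it reached its stop (12 mm travel, 15 N) isn't certain, because the wide fingertip may bear nearer the hinge. I'll measure the tread's near edge in the held picture.

```bash
python3 - <<'E'
from h import *
cv2.imwrite("pics/s5.png",ctrl.read_camera("scene"))
for f in("scene0","s5","s4"):
    b=[k for k in blobs(cv2.imread(f"pics/{f}.png"),"yellow") if cv2.boundingRect(k)[0]>262]
    for k in b: k=k.reshape(-1,2);print(f,"right-most",k[k[:,0].argmax()],"x-y max",k[(k[:,0]-k[:,1]).argmax()],"top",k[k[:,1].argmin()],"bottom",k[k[:,1].argmax()])
for t in(0,.2,.25,.3,.35):
    for y in (.091,.039):
        X=st([-.085-.078*np.cos(t),y,.037-.078*np.sin(t)]);print(t,y,proj("scene",X))
E
```

```text
scene0 right-most [296 181] x-y max [296 179] top [285 175] bottom [282 192]
s5 right-most [296 181] x-y max [296 179] top [283 174] bottom [282 192]
s4 right-most [289 191] x-y max [289 191] top [275 185] bottom [282 192]
0 0.091 [298.3411 178.5025]
0 0.039 [283.2112 172.3463]
0.2 0.091 [297.8777 182.6835]
0.2 0.039 [282.874  176.5024]
0.25 0.091 [297.6834 183.7936]
0.25 0.039 [282.7082 177.6035]
0.3 0.091 [297.4588 184.9246]
0.3 0.039 [282.5107 178.7244]
0.35 0.091 [297.2046 186.0741]
0.35 0.039 [282.2821 179.8628]
```

```bash
python3 - <<'E'
from h import *
o=[]
for f in("s5","s4"):
    im=cv2.imread(f"pics/{f}.png")[165:200,262:307]
    im=np.clip(im.astype(float)*1.6,0,255).astype(np.uint8)
    o.append(cv2.resize(im,None,fx=8.8,fy=8.8,interpolation=cv2.INTER_CUBIC))
cv2.imwrite("pics/pz.png",np.hstack(o))
E
```

```text
(no output)
```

View pics/pz.png

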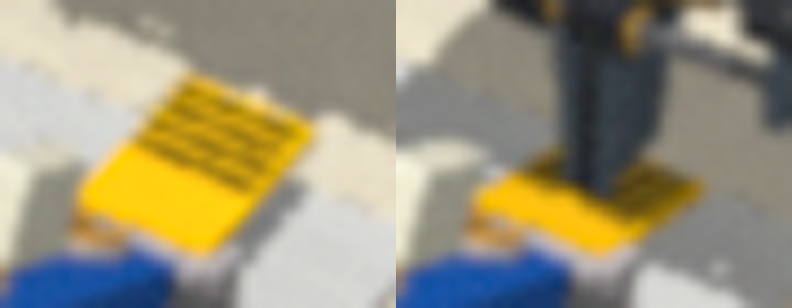

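In the held picture the tread's outer corner is 57/8.8 = 6.5 px lower, against 6.4 px expected at 0.30 rad. The force also rose steeply there, so the pedal was at its stop and held for 1.3 s. Handing in.

```bash
python3 -c "
from bench import ctrl
print(ctrl.current_t(),ctrl.sign_off())"
```

```text
the job is handed in; nothing more can be done
30.9167 None
```

The blue tray is in the left bay, flat on the slope and against the lower lip; its pedal was pressed to the stop, held about 1.3 s and came back up, and I handed the job in at 30.9 s (no verdict was returned).

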